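# Hang the slide carrier in the drain rail's notch

### The arm

A 6-joint arm with a two-finger parallel gripper is mounted at the origin on a cart in front of the work surface, level with it; the furniture and walls round the work are solid. World frame = base frame: x ahead of the robot, y to its left, z up, the work surface at z = 0. Lengths are in m, angles in degrees, forces in N, time in s.
With the tool pointing down it reaches from about 0.225 to 0.875 m from the base axis. Payload 3.4 kg.
Tool frame: the origin (TCP) lies at the very end of the fingers, on their centre line; the grasp point (between the pads) lies 19 mm behind it; z points along the fingers, y is the line along which they close (so a half turn about z gives the same grasp; the last joint's range is limited). The gripper opens to 85 mm and grips with 20 to 120 N. Pads are 22 mm wide; open, the fingers measure 114 mm over their backs; the gripper's body (76 mm by 85 mm) begins 54 mm behind the grasp point. The pads swing forward as they close: fully open they stand 13 mm farther back than shut.
Start: joints at [66.062, 15.808, 86.224, -0, 77.962, -6.933], TCP at [0.168, 0.55, 0.231] pointing down, gripper open.
Joint ranges: [-165.64, 165.64], [-43.16, 119.46], [12.63, 154.43], [-67.54, 247.53], [6.08, 155.33], [-154.97, 154.97]. Speed limits (degrees/s): [147.25, 147.25, 180, 180, 180, 180].

### API

Orientations are given as a 3x3 rotation matrix whose columns are the frame's x, y, z axes.
In Python, from bench import arm gives the robot as it stands.
- The arm moves only by the tool servo_tool, never from a script. Its arguments are lists of equal length, an entry for each row: "dp": the shift along the tool's x, y, z in m, a list of three; "dr": the turn, a rotation vector about the tool's x, y, z in units of 10 degrees (1.0 is 10 degrees), a list of three; "gripper": the closure, from 0 (fully open) to 1 (shut). In form: {"dp": [[tx, ty, tz], ...], "dr": [[rx, ry, rz], ...], "gripper": [gripper, ...]}. A call has 1 to 8 rows; each row shifts and turns the commanded pose from where the row before left it, along the tool's axes as they then stand; what a row does not reach is not made up. A row lasts 1/8 s, in which the tool goes at most 62.5 mm and 10.7 degrees, less where a joint would pass 70% of its speed; a pose out of reach is approached as far as the arm can. A call with a gripper value outside its range is refused whole. The fingers move at their own pace and stop on an object; "force" is the grip in N (left out, the last holds). Time passes only in rows, so rows that do not move let the fingers close. It gives the time, the measured TCP pose, the force, the opening and the grip force at its end, in the units of the state.
- arm.get_state(): the state, without advancing time (a new reading comes with each control period).
- arm.get_image(name): name is "scene" or "top"; returns (picture, depth): 480x640x3 uint8, blue, green, red; 480x640 float32, m along the optical axis (not along the pixel's ray), 0 where there is no reading.
- arm.camera_info(name): a dict with "fov_y" (degrees; the focal length in pixels is half the picture's height over the tangent of half this angle, whatever the lens; pixels are square), "cx", "cy" (the principal point, pixels), "k1" (the pictures are not rectified: a ray, as slopes to the right and down, at radius r is drawn at 1 + k1 r^2 times it, then the intrinsics apply), "view" (4x4, takes a point from world to camera coordinates). Camera axes: x right, y up, looking along -z (the intrinsics and any distortion apply to the point x, -y, -z); pixel columns grow to the right and rows downward; lengths in m; the calibration is good to about 2 mm. A picture is of the moment at which its call begins. camera_info takes no time and is no camera call.
- arm.finish_job(): hands the job in; it is judged then, once.
The state is a dict: "t": time; "joint_pos": joint angles; "qvel": joint speeds; "effort": joint torques, N m; "ee_pos": TCP position; "orientation": TCP orientation; "wrist_force": force on the tool from outside, world axes, zero at the start; "wrist_torque": the same for the moment, N m; "width": finger opening in m; "gripper_force": force on a finger pad.
Only numpy, scipy, OpenCV 4.12 (cv2) and the standard library are available. Lean on these libraries where they do the work, as an engineer would, in place of code of your own. Each camera call takes 0.05 s, during which the arm holds its last target. There are 200 camera calls.

### The job

Pick up the steel slide carrier by its black grip, keep it upright, lift its hook over the front lip of the drain rail and lower it gently into the channel behind. Then slide it along the rail under light pressure until the hook drops fully home into the one notch of the white strip, and let go, so that it hangs there and the shaker cannot walk it off. The slides are glass and the rail rides on soft rubber: never push hard against the rail, and leave the jar, the dropper bottle and the petri dish where they stand.

Things in the scene. Friction and masses are not known exactly. Their poses are not given: they have to be found in the camera images.
- carrier: Loose slide carrier, 0.2 to 0.37 kg, standing upright: steel basket x = -30 to 25, y = -45 to 45, 33 mm high, with seven glass slides. Origin on the basket's underside, z up, +x to the hook side. A back plate (x = 22 to 25, 90 wide to z = 36, above that 50) rises to z = 103; from its top a 3 mm bridge (underside z = 100) runs in +x to the hook tongue (mm).
- hook_tip (a point): Middle of the lower edge of the carrier's hook tongue, at (35, 0, 70) mm in the carrier frame; axes as the carrier's. The tongue hangs from the bridge: x = 33 to 37, 30 mm wide in y, z = 100 down to 70, rounded tip. Between back plate and tongue is an 8 mm gap.
- grip (a point): Grip point inside the black grip block on top of the carrier, at (26, 0, 128) mm in the carrier frame; axes as the carrier's. The block measures 16 (x) x 30 (y) x 40 mm, z = 104 to 144; take it from above, fingers closing along x or y (along y the pads keep it from rolling sideways under the rub of the rail).
- rail: Aluminium channel rail, 320 mm long, on a fixed grey stand, floor 105 mm above the bench. Origin: middle of the channel floor; y along the rail, x from front to back, z up. The channel is 14 mm wide (x = -7 to 7); back wall x = 7 to 11, top z = 25. Black end clamps (top z = 29, screws to 40) close it beyond y = -120 and 120. The carrier hangs at the -x side, its x along the rail's x.
- lip_top (a point): Middle of the rounded top edge of the rail's front lip, at (-9.5, 0, 25) mm in the rail frame; axes as the rail's. The lip is 5 mm thick (x = -12 to -7) and goes on below the floor as an apron to z = -45. With the carrier hung, the lip stands in the hook's 8 mm gap: 3 mm play, hook_tip at rail x = -5 to -2; let go, it may lean up to 0.06 rad.
- strip_mid (a point): Middle of the rail at the height of the white plastic strip's top, (0, 0, 9) mm in the rail frame, fixed to the rail, not to the strip. The strip lies in the channel, 9 mm thick, with one notch 34 mm long in y, open down to the channel floor. It was shifted by hand: the notch's middle is anywhere from y = -30 to 30 and is not measured; look or feel for it. Elsewhere the tongue rides on the strip.
- stand: Fixed stand that carries the rail; origin on the bench straight under the rail's origin, same axes. A steel drip tray lies in front, x = -101 to -9 mm, y = -118 to 118, top z = 22. Rubber mounts carry the rail: it gives straight down about 1 mm per 2.5 N, at most 15 mm; sideways it is rigid. A wall shelf overhangs the bench beyond world x = 0.57 m, about 0.5 m up.
- jar: Bystander: specimen jar 45 mm wide, 64 mm tall, with a screw cap, beyond the right end (-y) of the rail. Origin under its middle. Leave it.
- dropper: Bystander: amber dropper bottle 35 mm wide, 115 mm tall, beyond the right end (-y) of the rail. Origin under its middle. Leave it.
- dish: Bystander: clear petri dish 58 mm wide, 13 mm high, on the bench beyond the left end (+y) of the rail. Origin under its middle. Leave it.

How it is judged (in metres and radians):
On the way, in this order (a step that is already met when the one before it is completed fails the run):
1. the carrier is lifted clear of the bench (height (world z) of carrier above 0.03 m), for 0.2 s.
2. the hook's tip is in the channel, behind the lip and below its top (x of hook_tip in the frame of rail between -0.0075 and 0.002 m and y of hook_tip in the frame of rail between -0.11 and 0.11 m and z of hook_tip in the frame of rail between -0.003 and 0.018 m), for 0.1 s.
At the end, for the whole second after the job is handed in: The carrier hangs at rest and released in the notch: hook tip within 3 mm of the channel floor, behind the lip, within 36 mm of the rail's middle; carrier upright and in line with the rail within 0.12 rad (x of hook_tip in the frame of rail between -0.0075 and 0 m and y of hook_tip in the frame of rail between -0.036 and 0.036 m and z of hook_tip in the frame of rail between -0.003 and 0.003 m and angle between carrier's own z axis and vertical below 0.12 rad and angle between the x axis of carrier and the x axis of rail, either way round below 0.12 rad and linear speed of carrier below 0.02 m/s); the robot touches nothing.
It fails at once if the carrier is pushed against the rail or strip with more than 20 N (contact force between carrier and rail above 20 N).
It fails at once if the carrier is tipped by more than 0.45 rad (angle between carrier's own z axis and vertical above 0.45 rad).
It fails at once if the jar is shifted by more than 20 mm (distance of jar from where it was at the start of the episode above 0.02 m).
It fails at once if the dropper bottle is shifted by more than 20 mm (distance of dropper from where it was at the start of the episode above 0.02 m).
It fails at once if the petri dish is shifted by more than 20 mm (distance of dish from where it was at the start of the episode above 0.02 m).
It also fails if it takes over 54 s, if anything falls off the work surface, if the arm or the gripper's body presses on something with over 40 N, if the wrist force passes 120 N, or if a joint passes its speed limit or range.

## Working session

There is one attempt and no reset: what is moved stays moved. The work goes in short steps, Python scripts to look and compute and a tool call to move; the robot and the scene stay as the last step left them, time stands still between calls to the robot, and variables do not carry over. Pictures are saved under pics/ and viewed, at most 10 in all, crops included, and the job is handed in when it is done.

Besides the shell and the picture viewer there is one more tool, called after "Request:" in YAML: its name, and indented under it one key for each argument. servo_tool: Moves the arm, as the interface text tells. Its arguments: {"type":"object","properties":{"dp":{"type":"array","items":{"type":"array","items":{"type":"number"}}},"dr":{"type":"array","items":{"type":"array","items":{"type":"number"}}},"gripper":{"type":"array","items":{"type":"number"}},"force":{"type":"number"}},"required":["dp","dr","gripper"]}

```bash
mkdir -p pics; cat > h.py <<'E'
import numpy as np, cv2
from bench import arm
def K(n):
    c=arm.camera_info(n); f=240/np.tan(np.radians(c['fov_y'])/2)
    return c,f,np.array(c['view'])
def world(n,depth,uv):
    """pixels with depth -> world"""
    c,f,V=K(n); uv=np.atleast_2d(uv).astype(float); d=depth[uv[:,1].astype(int),uv[:,0].astype(int)]
    s=und(c,f,uv); P=np.c_[s[:,0]*d,-s[:,1]*d,-d,np.ones(len(d))]
    return (np.linalg.inv(V)@P.T).T[:,:3]
def und(c,f,uv):
    s0=np.c_[(uv[:,0]-c['cx'])/f,(uv[:,1]-c['cy'])/f]; s=s0.copy()
    for _ in range(20): s=s0/(1+c['k1']*(s**2).sum(1,keepdims=True))
    return s
def plane(n,uv,z):
    c,f,V=K(n); uv=np.atleast_2d(uv).astype(float); s=und(c,f,uv)
    I=np.linalg.inv(V); r=(I[:3,:3]@np.c_[s[:,0],-s[:,1],-np.ones(len(s))].T).T; o=I[:3,3]
    return o+r*((z-o[2])/r[:,2])[:,None]
def proj(n,P):
    c,f,V=K(n); P=np.atleast_2d(P); q=(V@np.c_[P,np.ones(len(P))].T).T
    s=np.c_[q[:,0]/-q[:,2],-q[:,1]/-q[:,2]]; s=s*(1+c['k1']*(s**2).sum(1,keepdims=True))
    return s*f+[c['cx'],c['cy']]
E
python3 - <<'E'
from h import *
for n in("scene","top"):
    im,d=arm.get_image(n); cv2.imwrite(f'pics/{n}0.png',im); np.save(n+'0.npy',d); c=arm.camera_info(n); print(n,c['fov_y'],c['k1'],np.linalg.inv(c['view'])[:3].round(3))
s=arm.get_state(); print(s['ee_pos'],s['orientation'],s['t'])
E
```

```text
scene 45.12271759980207 -0.062338073113160336 [[ 0.465  0.527 -0.711 -0.286]
 [-0.885  0.285 -0.368 -0.503]
 [ 0.009  0.8    0.599  0.753]]
top 44.06098693796652 0.004146572755866056 [[ 1.900e-02  9.970e-01 -6.900e-02  3.930e-01]
 [-1.000e+00  1.900e-02  1.000e-03 -1.100e-01]
 [ 2.000e-03  6.900e-02  9.980e-01  1.453e+00]]
[0.16798169 0.54944242 0.23053999] [[-9.56295206e-01  2.92402243e-01 -6.38789515e-04]
 [ 2.92402882e-01  9.56294119e-01 -1.45369961e-03]
 [ 1.85805630e-04 -1.57694986e-03 -9.99998739e-01]] 0.1
```

View pics/scene0.png

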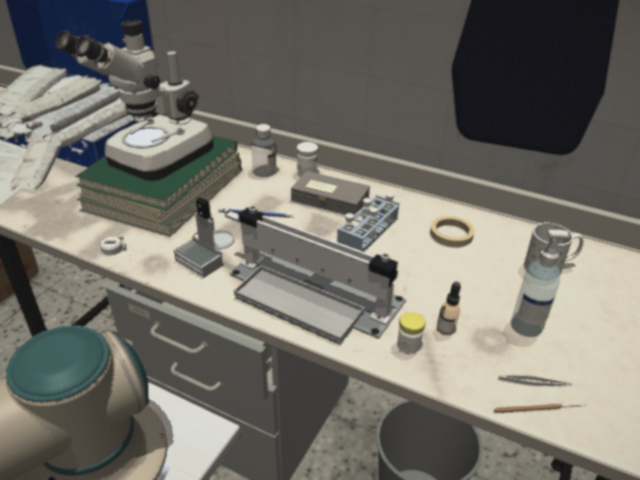

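View pics/top0.png

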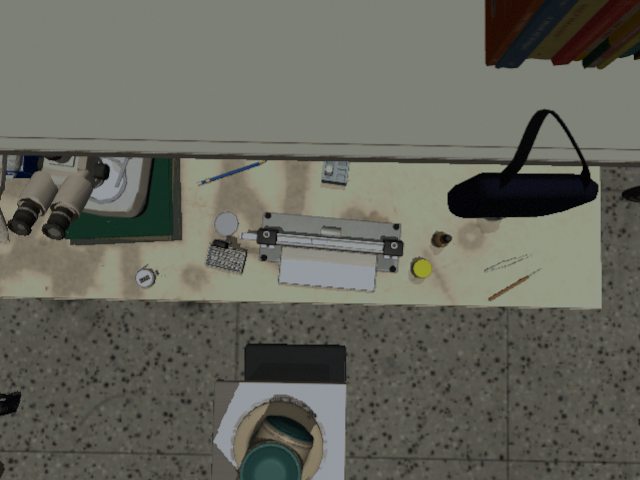

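```bash
python3 - <<'E'
from h import *
t=cv2.imread('pics/top0.png')[205:295,200:410]; s=cv2.imread('pics/scene0.png')[185:325,165:405]
cv2.imwrite('pics/c1.png',cv2.resize(t,None,fx=3.8,fy=3.8,interpolation=cv2.INTER_CUBIC))
cv2.imwrite('pics/c2.png',cv2.resize(s,None,fx=3.3,fy=3.3,interpolation=cv2.INTER_CUBIC))
E
```

```text
(no output)
```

View pics/c1.png

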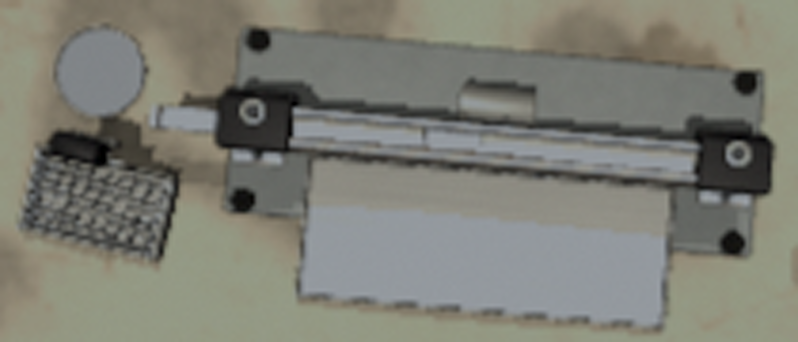

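View pics/c2.png

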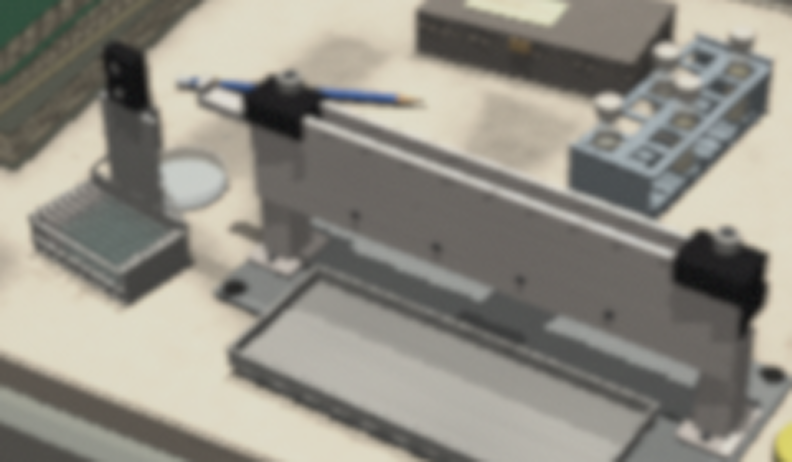

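```bash
python3 - <<'E'
from h import *
im=cv2.imread('pics/top0.png'); d=np.load('top0.npy')
print('screws',plane('top',[[266.6,234.2],[394.2,245.5]],.145).round(4), 'depth',world('top',d,[[266.6,234.2],[394.2,245.5],[340,280],[227,257]]).round(4))
v,u=np.mgrid[205:295,195:415]; uv=np.c_[u.ravel(),v.ravel()]; P=world('top',d,uv); g=cv2.cvtColor(im,cv2.COLOR_BGR2GRAY)[uv[:,1],uv[:,0]]
blk=g<60
def box(n,m,z,s='top'):
    q=uv[m].astype(np.float32); w=plane(s,q,z)[:,:2]; c,sz,a=cv2.minAreaRect((w*1000).astype(np.float32)); print(n,m.sum(),'rect',np.round(c,1),np.round(sz,1),round(a,1),'zmed',np.median(P[m,2]).round(4))
box('grip',blk&(uv[:,0]<230)&(uv[:,0]>210)&(uv[:,1]>237)&(uv[:,1]<249),.144)
box('cl',(g<60)&(P[:,2]>.11)&(uv[:,0]>250)&(uv[:,0]<285),.134)
box('cr',(g<60)&(P[:,2]>.11)&(uv[:,0]>380)&(uv[:,0]<410),.134)
# carrier basket corners by depth
m=(P[:,2]>.018)&(P[:,2]<.05)&(uv[:,0]<252)&(uv[:,1]>240); box('basket',m,.033)
m=(P[:,2]>.12)&(P[:,2]<.16)&(uv[:,0]<240); box('gripdepth',m,.144); print(P[m].mean(0))
# tray
m=(g>125)&(uv[:,1]>255)&(uv[:,0]>270)&(uv[:,0]<382); box('tray',m,.022)
# rail profiles: image columns across
for c in range(285,380,5):
    print(c,[int(x) for x in cv2.cvtColor(im,cv2.COLOR_BGR2GRAY)[229:256,c]])
E
```

```text
screws [[ 0.4965  0.0276  0.145 ]
 [ 0.477  -0.2549  0.145 ]] depth [[ 0.4965  0.0277  0.1448]
 [ 0.4771 -0.2551  0.1428]
 [ 0.3991 -0.1392  0.012 ]
 [ 0.4498  0.1375  0.0048]]
grip 129 rect [475.1 130.1] [22.2 39.8] 1.1 zmed 0.1421
cl 254 rect [493.4  28.9] [35.8 42.5] 1.1 zmed 0.1338
cr 255 rect [ 474.5 -252.4] [44.5 36.7] 86.4 zmed 0.1337
basket 288 rect [447.4 137.5] [91.3 55. ] 77.9 zmed 0.0294
gripdepth 111 rect [479.4 116. ] [24.3 63.8] 16.9 zmed 0.1428
[0.47607309 0.12940198 0.14104481]
tray 3877 rect [ 410.5 -105. ] [ 91.4 265.2] 1.1 zmed 0.0096
285 [121, 122, 90, 57, 51, 123, 113, 110, 141, 151, 152, 152, 118, 124, 136, 91, 46, 68, 118, 137, 136, 139, 139, 138, 139, 138, 139]
290 [123, 121, 91, 59, 57, 104, 142, 108, 120, 149, 153, 152, 151, 123, 134, 112, 57, 83, 111, 129, 136, 138, 138, 138, 139, 139, 138]
295 [122, 122, 91, 59, 59, 58, 124, 105, 120, 148, 150, 152, 153, 114, 126, 138, 92, 52, 79, 121, 135, 134, 139, 136, 138, 138, 137]
300 [121, 121, 121, 90, 58, 58, 112, 142, 111, 124, 150, 152, 152, 142, 118, 136, 108, 51, 69, 117, 135, 134, 137, 138, 137, 139, 138]
30
[... 1309 characters left out ...]
 77, 70, 98, 127, 138, 138]
355 [119, 119, 120, 122, 122, 122, 120, 121, 89, 59, 55, 124, 135, 116, 134, 151, 152, 152, 152, 141, 144, 106, 50, 93, 129, 139, 140]
360 [118, 121, 121, 121, 120, 119, 120, 120, 90, 58, 58, 95, 138, 105, 119, 147, 151, 153, 153, 118, 130, 121, 71, 80, 105, 128, 139]
365 [123, 122, 121, 121, 121, 122, 120, 120, 120, 90, 59, 51, 123, 123, 110, 135, 149, 152, 152, 146, 139, 143, 102, 44, 68, 120, 139]
370 [119, 119, 120, 121, 121, 120, 121, 120, 121, 89, 58, 58, 102, 141, 106, 118, 147, 150, 151, 152, 124, 135, 117, 66, 87, 115, 131]
375 [117, 117, 118, 119, 118, 119, 119, 118, 118, 118, 89, 58, 57, 125, 108, 120, 147, 150, 152, 152, 135, 138, 141, 96, 58, 72, 119]
```

```bash
python3 - <<'E'
from h import *
im=cv2.imread('pics/top0.png'); d=np.load('top0.npy')
a=np.radians(-3.95); ex=np.array([np.cos(a),np.sin(a),0]); ey=np.array([-np.sin(a),np.cos(a),0]); O=np.array([.4868,-.1137,.105])
for z in (.009,):
  for y in range(-120,121,4):
    r=[]
    for x in (-4,-2,0,2,4):
        p=proj('top',O+ex*x/1000+ey*y/1000+[0,0,z])[0]; q=np.round(p).astype(int)
        r+= [int(cv2.getRectSubPix(im,(1,1),tuple(p.astype(float)))[0,0].sum()/3), int(1000*(world('top',d,[q])[0,2]-.105))]
    print(y,np.round(p,1),r)
# lip/backwall cross-section, high ones
v,u=np.mgrid[225:262,285:378]; P=world('top',d,np.c_[u.ravel(),v.ravel()]); X=(P-O)@ex*1000; Z=P[:,2]*1000-105
for x in range(-20,20,1):
    m=(X>=x)&(X<x+1)&(Z>-20); print(x,m.sum(),np.percentile(Z[m],[10,50,90]).round(1) if m.sum() else '')
E
```

```text
-120 [383.3 243.7] [58, 23, 67, 28, 63, 25, 65, 25, 79, 23]
-116 [381.6 243.5] [142, 11, 141, 9, 123, 2, 111, 9, 122, 7]
-112 [379.8 243.4] [153, 15, 150, 10, 126, 9, 110, 10, 127, 26]
-108 [378.  243.2] [151, 9, 147, 10, 129, 11, 115, 9, 131, 28]
-104 [376.3 243.1] [151, 14, 146, 12, 133, 5, 113, 4, 122, 25]
-100 [374.5 242.9] [151, 10, 147, 10, 136, 13, 116, 8, 109, 24]
-96 [372.8 242.8] [150, 5, 146, 3, 131, 3, 112, 12, 110, 22]
-92 [371.  242.6] [150, 10, 146, 4, 127, 9, 110, 11, 118, 11]
-88 [369.2 242.5] [151, 9, 149, 15, 124, 9, 112, 5, 128, 30]
-84 [367.5 242.3] [152, 13, 147, 10, 128, 10, 114, 7, 133, 25]
-80 [365.7 242.1] [151, 9, 145, 1347, 129, 5, 110, 10, 128, 23]
-76 [364. 242.] [151, 8, 145, 14, 131, 7, 109, 10, 110, 25]
-72 [362.2 241.8] [150, 7, 147, 11, 133, 11, 114, 10, 109, 21]
-68 [360.4 241.7] [151, 5, 147, 5, 129, 12, 111, 12, 114, 18]
-64 [358.7 241.5] [152, 4, 150, 13, 126, 8, 111, 14, 123, 14]
-60 [356.9 241.4] [152, 6, 148, 10, 124, 12, 110, 6, 128, 21]
-56 [355.2 241.2] [152, 13, 147, 6, 131, 10, 116, 11, 130, 23]
-52 [353.4 241.1] [151, 8, 146, 8, 132, 14
[... 2791 characters left out ...]
 27 [19.9 23.  25.6]
-11 13 [ 6.6  9.8 15.5]
-10 40 [ 1.8  8.  12.3]
-9 43 [ 1.   8.1 13.1]
-8 39 [ 2.7  9.3 12.7]
-7 40 [ 0.8  8.6 12.3]
-6 46 [ 0.7  9.6 13. ]
-5 39 [ 1.7  9.3 13.3]
-4 40 [-1.   8.  11.9]
-3 41 [ 3.6  9.3 13. ]
-2 43 [ 1.3  8.9 13.9]
-1 40 [ 3.   9.8 12.6]
0 35 [ 0.5  9.  12.3]
1 47 [ 0.4  9.2 12.8]
2 83 [ 5.6 14.4 25.5]
3 51 [13.2 24.8 28.9]
4 37 [22.5 25.5 28.4]
5 44 [22.1 24.3 28.5]
6 27 [21.6 24.2 26.8]
7 0 
8 3 [-1.1 -0.9  5.1]
9 6 [-3.  -1.8  2.2]
10 10 [-5.9 -1.8  0.3]
11 8 [-6.8 -4.  -0.4]
12 10 [-5.6 -0.1  2.2]
13 11 [-4.3 -1.6  5.1]
14 7 [-5.1  1.6  3. ]
15 10 [-2.6 -0.2  4.1]
16 10 [-0.2  1.1  6.5]
17 10 [0.3 2.  5. ]
18 6 [-3.1  3.1  4.8]
19 10 [-0.1  1.2  4.7]
```

Request:
servo_tool:
  dp:
    - [0,0,0]
    - [-0.0233,-0.0461,0]
    - [-0.0233,-0.0461,0]
    - [-0.0233,-0.0461,0]
    - [-0.0233,-0.0461,0]
    - [-0.0233,-0.0461,0]
    - [-0.0233,-0.0461,0]
    - [-0.0233,-0.0461,0]
  dr:
    - [0,0,-0.49]
    - [0,0,0]
    - [0,0,0]
    - [0,0,0]
    - [0,0,0]
    - [0,0,0]
    - [0,0,0]
    - [0,0,0]
  gripper: [0.4,0.4,0.4,0.4,0.4,0.4,0.4,0.4]

```text
t: 1.1
ee_pos: [0.2599, 0.1986, 0.2312]
orientation: [[-0.978, 0.209, 0.0], [0.209, 0.978, -0.0], [-0.0, 0.0, -1.0]]
wrist_force: [1.2, 0.3, -0.5]
width: 0.0511
gripper_force: 0.0
```

Request:
servo_tool:
  dp:
    - [-0.045,-0.0042,0]
    - [-0.045,-0.0042,0]
    - [-0.045,-0.0042,0]
    - [-0.045,-0.0042,0]
    - [-0.0448,-0.0044,0]
    - [0,0,0.04]
    - [0,0,0.03]
    - [0,0,0]
  dr:
    - [0,0,0]
    - [0,0,0]
    - [0,0,0]
    - [0,0,0]
    - [0,0,0]
    - [0,0,0]
    - [0,0,0]
    - [0,0,0]
  gripper: [0.4,0.4,0.4,0.4,0.4,0.4,0.4,0.4]

```text
t: 2.1
ee_pos: [0.4732, 0.1319, 0.1589]
orientation: [[-0.978, 0.21, -0.006], [0.21, 0.978, -0.001], [0.006, -0.002, -1.0]]
wrist_force: [-0.5, 0.4, 0.8]
width: 0.0516
gripper_force: 0.0
```

```bash
python3 - <<'E'
from h import *
im,_=arm.get_image('scene'); s=im[110:290,130:330]
e=arm.get_state()['ee_pos']; print(e, proj('scene',[e,[.4753,.1308,.144],[.4753,.1308,.128]]))
cv2.imwrite('pics/c3.png',cv2.resize(s,None,fx=3.3,fy=3.3,interpolation=cv2.INTER_CUBIC))
E
```

```text
[0.47465021 0.13217613 0.16065242] [[199.97514558 190.51887542]
 [201.6005877  197.75002264]
 [202.41312706 204.56256478]]
```

View pics/c3.png

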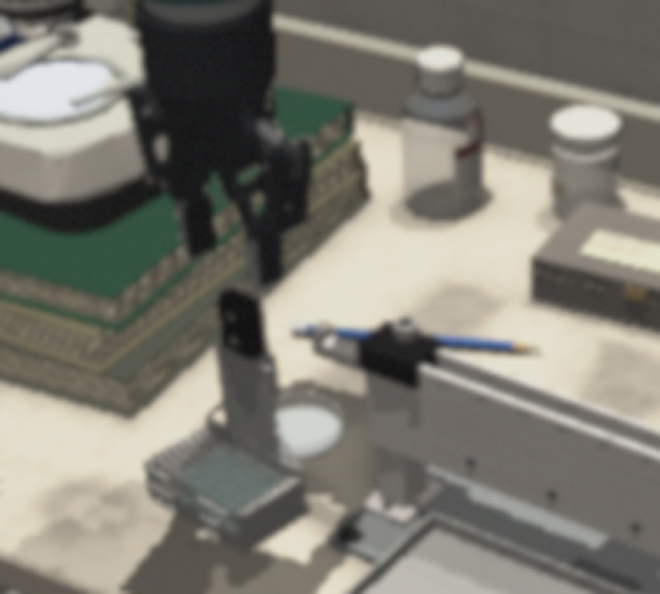

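Request:
servo_tool:
  dp:
    - [-0.0008,-0.001,0.02]
    - [0,0,0.02]
    - [0,0,0.0115]
    - [0,0,0]
    - [0,0,0]
    - [0,0,0]
    - [0,0,0]
    - [0,0,0]
  dr:
    - [0,0,0]
    - [0,0,0]
    - [0,0,0]
    - [0,0,0]
    - [0,0,0]
    - [0,0,0]
    - [0,0,0]
    - [0,0,0]
  gripper: [0.4,0.4,0.4,0.4,0.7,0.9,1,1]
  force: 80

```text
t: 3.15
ee_pos: [0.4772, 0.1311, 0.111]
orientation: [[-0.978, 0.21, 0.003], [0.21, 0.978, 0.0], [-0.003, 0.001, -1.0]]
wrist_force: [-0.0, -1.9, 5.8]
width: 0.0284
gripper_force: 79.8
```

Request:
servo_tool:
  dp:
    - [0,0,0]
    - [0,0,-0.01]
    - [0,0,-0.01]
    - [0,0,-0.02]
    - [0,0,-0.03]
    - [0,0,-0.03]
    - [0,0,0]
    - [0,0,0]
  dr:
    - [0,0,0]
    - [0,0,0]
    - [0,0,0]
    - [0,0,0]
    - [0,0,0]
    - [0,0,0]
    - [0,0,0]
    - [0,0,0]
  gripper: [1,1,1,1,1,1,1,1]

```text
t: 4.15
ee_pos: [0.4749, 0.1311, 0.2088]
orientation: [[-0.978, 0.21, -0.002], [0.21, 0.978, -0.0], [0.002, -0.001, -1.0]]
wrist_force: [0.0, -0.2, -3.0]
width: 0.0289
gripper_force: 79.3
```

```bash
python3 - <<'E'
from h import *
im,d=arm.get_image('scene'); s=im[90:290,120:330]; np.save('s4.npy',d); t,dt=arm.get_image('top'); np.save('t4.npy',dt); cv2.imwrite('pics/top4.png',t)
st=arm.get_state(); print({k:np.round(st[k],4).tolist() for k in('ee_pos','wrist_force','wrist_torque','width','t')})
A=cv2.resize(s,None,fx=2.8,fy=2.8,interpolation=cv2.INTER_CUBIC)
cv2.imwrite('pics/c4.png',A)
E
```

```text
{'ee_pos': [0.4747, 0.131, 0.2082], 'wrist_force': [-0.1416, -0.0638, -2.4794], 'wrist_torque': [0.0406, -0.0699, 0.0141], 'width': 0.0292, 't': 4.25}
```

View pics/c4.png

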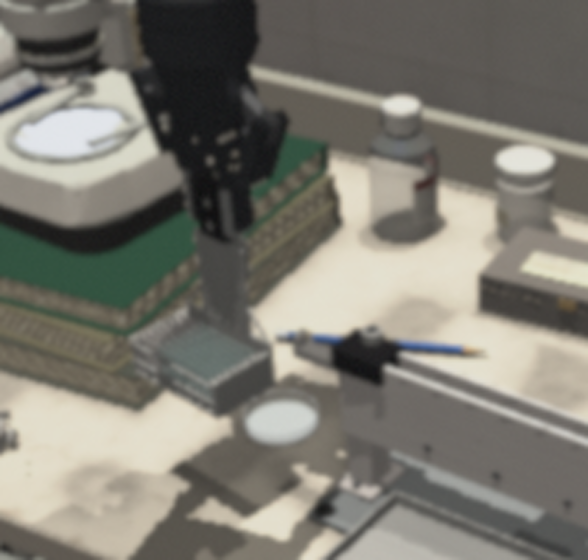

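Request:
servo_tool:
  dp:
    - [0.025,0,0]
    - [0.025,0,0]
    - [0,0,0]
    - [0,-0.045,0]
    - [0,-0.06,0]
    - [0,-0.06,0]
    - [0,-0.05,0]
    - [0,-0.017,0]
  dr:
    - [0,0,0]
    - [0,0,0]
    - [0,0,-0.81]
    - [0,0,0]
    - [0,0,0]
    - [0,0,0]
    - [0,0,0]
    - [0,0,0]
  gripper: [1,1,1,1,1,1,1,1]

```text
t: 5.25
ee_pos: [0.4099, -0.0923, 0.2087]
orientation: [[-0.997, 0.073, -0.002], [0.073, 0.997, -0.0], [0.002, -0.0, -1.0]]
wrist_force: [-0.0, 0.6, -3.8]
width: 0.0292
gripper_force: 80.8
```

Request:
servo_tool:
  dp:
    - [-0.02,0,0]
    - [-0.02,0,0]
    - [0,0,0]
    - [0,0,0]
  dr:
    - [0,0,0]
    - [0,0,0]
    - [0,0,0]
    - [0,0,0]
  gripper: [1,1,1,1]

```text
t: 5.75
ee_pos: [0.4505, -0.0917, 0.2093]
orientation: [[-0.998, 0.068, -0.002], [0.068, 0.998, 0.001], [0.002, 0.001, -1.0]]
wrist_force: [-0.4, -0.4, -3.1]
width: 0.0289
gripper_force: 80.8
```

```bash
cat > m.py <<'E'
from h import *
import sys
a=np.radians(-3.95); R=np.array([[np.cos(a),-np.sin(a),0],[np.sin(a),np.cos(a),0],[0,0,1]]); O=np.array([.4823,-.1134,.105])
def rail(p): return (np.atleast_2d(p)-O)@R*1000
st=arm.get_state(); print({k:np.round(st[k],4).tolist() for k in('ee_pos','wrist_force','width','t')}); tcp=rail(st['ee_pos'])[0]; print('tcp rail',tcp.round(1))
im,d=arm.get_image('top'); cv2.imwrite('pics/'+sys.argv[1]+'.png',im)
v,u=np.mgrid[200:320,200:420]; uv=np.c_[u.ravel(),v.ravel()]; P=rail(world('top',d,uv))
# basket rim: front part, points near rim height
zr=tcp[2]-109+33
m=(abs(P[:,2]-zr)<9)&(P[:,0]<tcp[0]-28)&(P[:,0]>tcp[0]-75)&(abs(P[:,1]-tcp[1])<65)
q=rail(plane('top',uv[m],(zr+105)/1000))
print('n',m.sum(),'zrim',np.median(P[m,2]),'expect',zr)
ys=np.arange(np.floor(tcp[1]-38),tcp[1]+38,3); f=[]
for y in ys:
    s=q[abs(q[:,1]-y)<1.5]
    if len(s)>3: f.append((y,s[:,0].min()))
f=np.array(f); k=np.polyfit(f[:,0],f[:,1],1); print('front edge yaw deg (rel rail)',np.degrees(-np.arctan(k[0])),'front x',np.median(f[:,1]),'y ext',np.percentile(q[:,1],[1,99]), 'rel tcp',np.median(f[:,1])-tcp[0])
E
python3 m.py t5
```

```text
{'ee_pos': [0.4505, -0.0917, 0.2093], 'wrist_force': [-0.3706, -0.3828, -3.0599], 'width': 0.0289, 't': 5.75}
tcp rail [-33.3  19.5 104.3]
n 93 zrim 22.9828169689401 expect 28.268678410600927
front edge yaw deg (rel rail) -0.1360289839321323 front x -89.36421161527915 y ext [-0.425377   65.68179314] rel tcp -56.10307994661164
```

```bash
python3 - <<'E'
import cv2
t=cv2.imread('pics/t5.png')[200:310,240:400]
cv2.imwrite('pics/c5.png',cv2.resize(t,None,fx=5,fy=5,interpolation=cv2.INTER_CUBIC))
E
```

```text
(no output)
```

View pics/c5.png

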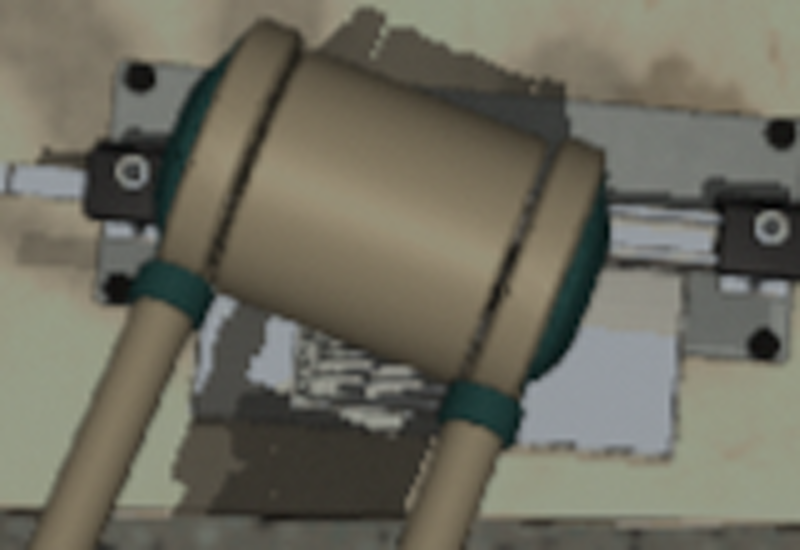

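Request:
servo_tool:
  dp:
    - [-0.0108,0,0]
    - [-0.01,0,0]
    - [0,0,0.015]
    - [0,0,0.015]
    - [0,0,0.004]
    - [0,0,0]
    - [0,0,0]
    - [0,0,0]
  dr:
    - [0,0,0]
    - [0,0,0]
    - [0,0,0]
    - [0,0,0]
    - [0,0,0]
    - [0,0,0]
    - [0,0,0]
    - [0,0,0]
  gripper: [1,1,1,1,1,1,1,1]

```text
t: 6.8
ee_pos: [0.4718, -0.0942, 0.1763]
orientation: [[-0.998, 0.07, 0.001], [0.07, 0.998, -0.0], [-0.001, -0.0, -1.0]]
wrist_force: [0.6, 1.0, -3.1]
width: 0.029
gripper_force: 80.7
```

```bash
python3 - <<'E'
from h import *
im,d=arm.get_image('scene'); s=im[130:330,170:410]
a=np.radians(-3.95); R=np.array([[np.cos(a),-np.sin(a),0],[np.sin(a),np.cos(a),0],[0,0,1]]); O=np.array([.4823,-.1134,.105])
st=arm.get_state(); print(((np.array(st['ee_pos'])-O)@R*1000).round(2),st['wrist_force'],(R.T@np.array(st['orientation'])).round(4))
cv2.imwrite('pics/c6.png',cv2.resize(s,None,fx=3.3,fy=3,interpolation=cv2.INTER_CUBIC))
E
```

```text
[-11.87  18.48  71.22] [ 0.12984117 -0.01161881 -2.6195548 ] [[-1.e+00  1.e-03  1.e-03]
 [ 1.e-03  1.e+00 -1.e-04]
 [-1.e-03 -1.e-04 -1.e+00]]
```

View pics/c6.png

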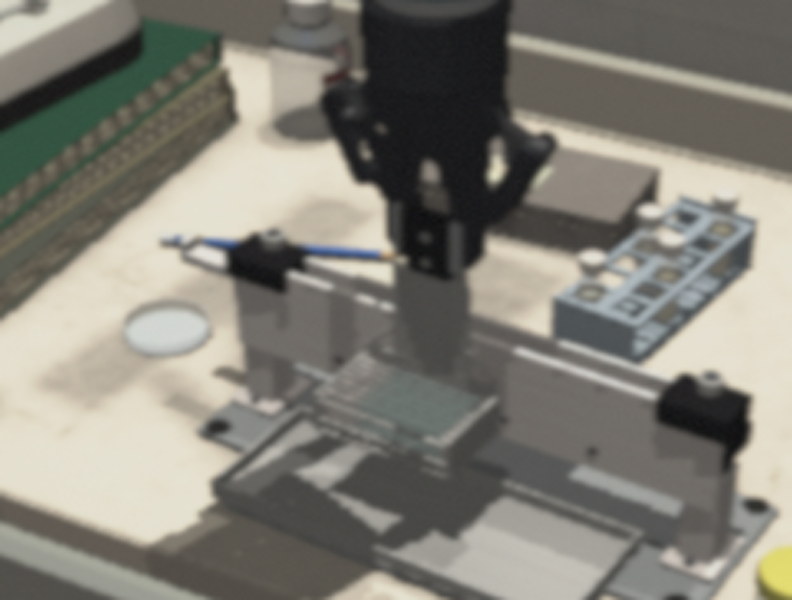

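Request:
servo_tool:
  dp:
    - [0,0,0.003]
    - [0,0,0.002]
    - [0,0,0.002]
    - [0,0,0.001]
    - [0,0,0]
    - [0,0,0]
  dr:
    - [0,0,0]
    - [0,0,0]
    - [0,0,0]
    - [0,0,0]
    - [0,0,0]
    - [0,0,0]
  gripper: [1,1,1,1,1,1]

```text
t: 7.6
ee_pos: [0.4715, -0.0941, 0.1678]
orientation: [[-0.998, 0.07, 0.0], [0.07, 0.998, 0.0], [-0.0, 0.0, -1.0]]
wrist_force: [-0.6, 0.2, -2.3]
width: 0.0288
gripper_force: 80.8
```

Hook tip should now be about 2 mm below the lip top; no contact.

Request:
servo_tool:
  dp:
    - [0,0,0.002]
    - [0,0,0.002]
    - [0,0,0]
    - [0,0,0]
  dr:
    - [0,0,0]
    - [0,0,0]
    - [0,0,0]
    - [0,0,0]
  gripper: [1,1,1,1]

```text
t: 8.1
ee_pos: [0.4715, -0.094, 0.1637]
orientation: [[-0.998, 0.07, -0.0], [0.07, 0.998, 0.0], [0.0, 0.0, -1.0]]
wrist_force: [1.0, -0.1, -2.8]
width: 0.0288
gripper_force: 80.8
```

Request:
servo_tool:
  dp:
    - [0,0,0.002]
    - [0,0,0.001]
    - [0,0,0]
    - [0,0,0]
  dr:
    - [0,0,0]
    - [0,0,0]
    - [0,0,0]
    - [0,0,0]
  gripper: [1,1,1,1]

```text
t: 8.6
ee_pos: [0.4715, -0.0941, 0.1608]
orientation: [[-0.998, 0.07, 0.0], [0.07, 0.998, 0.0], [-0.0, 0.0, -1.0]]
wrist_force: [-0.4, 0.2, -2.8]
width: 0.0289
gripper_force: 80.8
```

Request:
servo_tool:
  dp:
    - [0,0,0.002]
    - [0,0,0.002]
    - [0,0,0.001]
    - [0,0,0]
    - [0,0,0]
  dr:
    - [0,0,0]
    - [0,0,0]
    - [0,0,0]
    - [0,0,0]
    - [0,0,0]
  gripper: [1,1,1,1,1]

```text
t: 9.22
ee_pos: [0.4715, -0.094, 0.1558]
orientation: [[-0.998, 0.07, 0.0], [0.07, 0.998, 0.0], [-0.0, 0.0, -1.0]]
wrist_force: [-0.1, -1.0, -3.3]
width: 0.0292
gripper_force: 80.8
```

Request:
servo_tool:
  dp:
    - [0,0,0.001]
    - [0,0,0.001]
    - [0,0,0]
    - [0,0,0]
  dr:
    - [0,0,0]
    - [0,0,0]
    - [0,0,0]
    - [0,0,0]
  gripper: [1,1,1,1]

```text
t: 9.72
ee_pos: [0.4716, -0.0941, 0.154]
orientation: [[-0.998, 0.07, 0.0], [0.07, 0.998, -0.0], [-0.0, -0.0, -1.0]]
wrist_force: [0.1, 0.1, -0.6]
width: 0.0288
gripper_force: 80.8
```

Request:
servo_tool:
  dp:
    - [0,0,0.001]
    - [0,0,0.001]
    - [0,0,0]
    - [0,0,0]
  dr:
    - [0,0,0]
    - [0,0,0]
    - [0,0,0]
    - [0,0,0]
  gripper: [1,1,1,1]

```text
t: 10.22
ee_pos: [0.4716, -0.0941, 0.1521]
orientation: [[-0.998, 0.07, 0.001], [0.07, 0.998, -0.0], [-0.001, -0.0, -1.0]]
wrist_force: [-1.4, -0.0, 2.9]
width: 0.0289
gripper_force: 81.4
```

Request:
servo_tool:
  dp:
    - [0,0,-0.0005]
    - [0,0.001,0]
    - [0,0.001,0]
    - [0,0.001,0]
    - [0,0.001,0]
    - [0,0.001,0]
    - [0,0,0]
  dr:
    - [0,0,0]
    - [0,0,0]
    - [0,0,0]
    - [0,0,0]
    - [0,0,0]
    - [0,0,0]
    - [0,0,0]
  gripper: [1,1,1,1,1,1,1]

```text
t: 11.1
ee_pos: [0.4717, -0.0882, 0.1517]
orientation: [[-0.998, 0.07, -0.001], [0.07, 0.998, 0.002], [0.001, 0.002, -1.0]]
wrist_force: [0.4, 1.0, -2.4]
width: 0.0287
gripper_force: 80.8
```

Request:
servo_tool:
  dp:
    - [0,0.001,0]
    - [0,0.001,0]
    - [0,0,0]
  dr:
    - [0,0,0]
    - [0,0,0]
    - [0,0,0]
  gripper: [1,1,1]

```text
t: 11.48
ee_pos: [0.4718, -0.0868, 0.1521]
orientation: [[-0.998, 0.07, -0.0], [0.07, 0.998, 0.001], [0.0, 0.001, -1.0]]
wrist_force: [0.4, -0.3, -2.9]
width: 0.0289
gripper_force: 80.8
```

Request:
servo_tool:
  dp:
    - [0,0,0.001]
    - [0,0,0.001]
    - [0,0,0]
    - [0,0,0]
  dr:
    - [0,0,0]
    - [0,0,0]
    - [0,0,0]
    - [0,0,0]
  gripper: [1,1,1,1]

```text
t: 11.98
ee_pos: [0.4718, -0.087, 0.1502]
orientation: [[-0.998, 0.07, -0.0], [0.07, 0.998, 0.0], [0.0, 0.0, -1.0]]
wrist_force: [0.7, 0.2, -3.1]
width: 0.0288
gripper_force: 80.8
```

Request:
servo_tool:
  dp:
    - [0,0,0.001]
    - [0,0,0.001]
    - [0,0,0]
    - [0,0,0]
  dr:
    - [0,0,0]
    - [0,0,0]
    - [0,0,0]
    - [0,0,0]
  gripper: [1,1,1,1]

```text
t: 12.48
ee_pos: [0.4719, -0.0871, 0.1483]
orientation: [[-0.998, 0.07, -0.0], [0.07, 0.998, 0.0], [0.0, 0.0, -1.0]]
wrist_force: [-0.3, -0.4, -3.0]
width: 0.0289
gripper_force: 80.8
```

Free descent in the notch; continue to the floor.

Request:
servo_tool:
  dp:
    - [0,0,0.001]
    - [0,0,0.001]
    - [0,0,0]
    - [0,0,0]
  dr:
    - [0,0,0]
    - [0,0,0]
    - [0,0,0]
    - [0,0,0]
  gripper: [1,1,1,1]

```text
t: 12.98
ee_pos: [0.472, -0.0871, 0.1463]
orientation: [[-0.998, 0.07, 0.0], [0.07, 0.998, 0.0], [0.0, 0.0, -1.0]]
wrist_force: [1.1, -0.7, -2.9]
width: 0.0287
gripper_force: 80.8
```

Request:
servo_tool:
  dp:
    - [0,0,0.001]
    - [0,0,0]
    - [0,0,0]
    - [0,0,0]
  dr:
    - [0,0,0]
    - [0,0,0]
    - [0,0,0]
    - [0,0,0]
  gripper: [1,1,1,1]

```text
t: 13.48
ee_pos: [0.4721, -0.0871, 0.1454]
orientation: [[-0.998, 0.07, 0.0], [0.07, 0.998, -0.0], [-0.0, -0.0, -1.0]]
wrist_force: [-0.1, 0.5, -0.6]
width: 0.0287
gripper_force: 80.8
```

Request:
servo_tool:
  dp:
    - [0,0,0.0003]
    - [0,0,0]
    - [0,0,0]
    - [0,0,0]
    - [0,0,0]
    - [0,0,0]
    - [0,0,0]
  dr:
    - [0,0,0]
    - [0,0,0]
    - [0,0,0]
    - [0,0,0]
    - [0,0,0]
    - [0,0,0]
    - [0,0,0]
  gripper: [1,1,0.6,0.5,0.45,0.45,0.45]
  force: 20

```text
t: 14.35
ee_pos: [0.472, -0.0871, 0.145]
orientation: [[-0.998, 0.07, 0.0], [0.07, 0.998, 0.0], [-0.0, 0.0, -1.0]]
wrist_force: [-0.1, -0.6, 0.1]
width: 0.0467
gripper_force: 0.0
```

Request:
servo_tool:
  dp:
    - [0,0,-0.005]
    - [0,0,-0.01]
    - [0,0,-0.015]
    - [0,0,-0.02]
    - [0,0,-0.03]
    - [0,0,-0.03]
    - [0.05,0,0]
    - [0.05,0,0]
  dr:
    - [0,0,0]
    - [0,0,0]
    - [0,0,0]
    - [0,0,0]
    - [0,0,0]
    - [0,0,0]
    - [0,0,0]
    - [0,0,0]
  gripper: [0.4,0.4,0.4,0.4,0.4,0.4,0.4,0.4]

```text
t: 15.35
ee_pos: [0.3716, -0.0802, 0.2563]
orientation: [[-0.998, 0.069, 0.002], [0.069, 0.998, -0.001], [-0.002, -0.001, -1.0]]
wrist_force: [-1.1, 0.3, 0.8]
width: 0.0511
gripper_force: 0.0
```

```bash
python3 - <<'E'
from h import *
im,d=arm.get_image('scene'); s=im[130:330,170:410]
a=np.radians(-3.95); R=np.array([[np.cos(a),-np.sin(a),0],[np.sin(a),np.cos(a),0],[0,0,1]]); O=np.array([.4823,-.1134,.105])
# predicted grip top centre if home: grip rail (-12.5, 26, 74+..)
for z in (144,104): print(proj('scene',O+R@np.array([-12.5,25.5,z-70])/1000)-[170,130])
cv2.imwrite('pics/c7.png',cv2.resize(s,None,fx=3,fy=3,interpolation=cv2.INTER_CUBIC))
E
```

```text
[[127.2873908   82.92035009]]
[[127.36571852 101.09993491]]
```

View pics/c7.png

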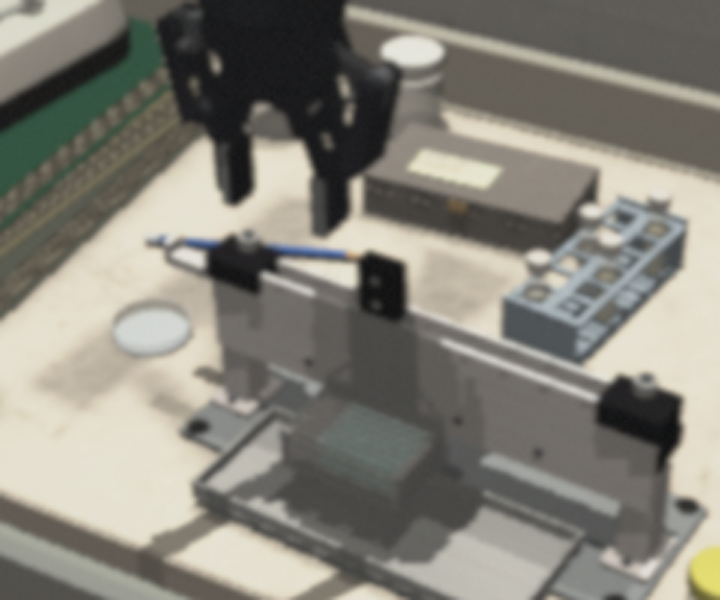

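The carrier hangs in the notch. Its grip sits at about (382, 255–310) in the crop, close to the predicted (382, 249–303), and the gripper is clear of it.

```bash
python3 -c "
from bench import arm
print(arm.finish_job())"
```

```text
the job is handed in; nothing more can be done
None
```

The job is handed in, with no verdict returned: the carrier hangs released in the notch, the hook reached the channel floor by feel, and the last picture shows it upright with the gripper clear.

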